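# Lock the goldsmith's dividing table

## Task

Lock the dividing table on the goldsmith's bench: push the upright stud round with a fingertip to turn the index plate until the slot in its rim faces the lock bar, then push the bar's tab so that the bar goes through the slot, fully home with the tab up against the guide block. Only push, gently: grip and lift nothing, and leave the other things on the bench where they stand.

Things in the scene. Friction and masses are not known exactly. Their poses are not given: they have to be found in the camera images.
- fixture: the dividing table, bolted to the bench: a grey cast base with an upright spindle. Origin: on the spindle axis at the bench surface; z up. The lock bar lies along its x axis, on the -x side, and is pushed towards +x, to the spindle. The base is 16 mm high, x = -120 to +70 mm, 65 mm to either side in y; a drag screw sticks out 68 mm to +y, 33 mm above the bench
- plate_centre (a point): centre of the index plate's top face, 54 mm above the bench: a level steel disc 120 mm across and 12 mm thick on the spindle, with one radial slot cut in from its rim, 16 mm wide and 26 mm deep. On its middle stands a chuck 48 mm across with a brass ring in it, up to 87 mm above the bench
- index_plate (a joint): turn of the index plate (rad), counter-clockwise seen from above is positive; at 0, and at every full turn (6.283), the slot faces the lock bar. It starts at least 0.7 rad from there. It turns without end both ways, drags evenly (about 0.12 N m) and stays where it is left
- stud (a point): the turning stud, half-way up (71 mm above the bench): an upright steel pin 12 mm across on the index plate, 46 mm from the spindle axis, diametrically opposite the slot, from 54 to 88 mm above the bench
- slot_mouth (a point): middle of the slot's mouth at the plate's rim, 60 mm from the spindle axis, 48 mm above the bench; turns with the plate
- slot_goal (a point): fixed point where the slot's mouth must come to face the lock bar: on the bar's line, 60 mm from the spindle axis, 48 mm above the bench
- guide (a point): centre of the top of the guide block, 60 mm above the bench (its two screw heads reach 61.5 mm): a fixed steel block that the lock bar slides through, 28 mm long along the bar (70 to 98 mm from the spindle axis) and 36 mm wide
- lock_bar (a joint): travel of the lock bar towards the spindle (m): 0 withdrawn, 0.028 home, its tab against the guide block. It starts at 0 to 0.002, slides stiffly (about 2 N) and stays where left. Steel, 12 x 8 mm, middle 49 mm above the bench; the tapered nose (6 mm wide at the tip) is 5 mm short of the rim at 0. The rim stops it unless the slot is within about 4 mm of its place; the taper then centres the plate
- bar_tab (a point): centre of the outer face, the one to push, of the bar's thumb tab, about 64 mm above the bench: an upright steel plate across the tail end of the bar, 24 mm wide, 6 mm thick, from 45 to 83 mm above the bench; 132 mm from the spindle axis when withdrawn; nothing stands behind it
- loupe: loose eye loupe, a black cylinder 26 mm across and 26 mm tall, standing beside the dividing table; a bystander; origin at the middle of its underside
- dapping_block: loose brass cube of 45 mm with round hollows, standing beside the dividing table; a bystander; origin at the middle of its underside
- ring_clamp: loose wooden ring clamp, a stick 130 x 27 x 21 mm lying along its own x on the side of the dividing table away from the lock bar; a bystander; origin at the middle of its underside
- squeeze_bottle: loose plastic squeeze bottle 54 mm across and 130 mm tall, towards the left edge of the bench; a bystander; origin at the middle of its underside
- glass_dish: loose open glass dish 100 mm across and 45 mm tall, towards the left edge of the bench; a bystander; origin at the middle of its underside
- hammer: loose small hammer 220 mm long, lying along its own x towards the right edge of the bench; a bystander; origin at the middle of its underside
- flux_jar: loose white jar with a steel lid, 52 mm across and 60 mm tall, towards the right edge of the bench; a bystander; origin at the middle of its underside

How it is judged (in metres and radians):
On the way, in this order (a step that is already met when the one before it is completed fails the run):
1. the slot faces the lock bar while the bar is still withdrawn (horizontal distance between slot_mouth and slot_goal below 0.006 m and value of joint lock_bar below 0.014 m), for 0.1 s.
2. the bar is pushed home through the slot (horizontal distance between slot_mouth and slot_goal below 0.0035 m and value of joint lock_bar above 0.0255 m), for 0.2 s.
At the end, for the whole second after the job is handed in: The bar is home (at least 25.5 of its 28 mm of travel) in the slot, the slot's mouth within 3.5 mm of its place facing the bar, plate and bar at rest, and every bystander within 20 mm of where it stood (all of step 2 and velocity of joint index_plate between -0.05 and 0.05 rad/s and velocity of joint lock_bar between -0.005 and 0.005 m/s and distance of each of loupe, dapping_block, ring_clamp, squeeze_bottle, glass_dish, hammer, flux_jar from where it was at the start of the episode below 0.02 m); the robot touches nothing.
It fails at once if a bystander is lifted, carried or knocked: moved more than 20 mm (distance of any of loupe, dapping_block, ring_clamp, squeeze_bottle, glass_dish, hammer, flux_jar from where it was at the start of the episode above 0.02 m).
It fails at once if the dividing table or any part of it is squeezed or shoved by the fingers with more than 35 N (contact force between the fingers and fixture above 35 N).
It also fails if it takes over 64 s, if anything falls off the work surface, if the arm or the gripper's body presses on something with over 40 N, if the wrist force passes 120 N, or if a joint passes its speed limit or range.

## Robot

A 7-joint arm with a two-finger parallel gripper is mounted at the origin on the work surface. World frame = base frame: x ahead of the robot, y to its left, z up, the work surface at z = 0. Lengths are in mm, angles in degrees, forces in N, time in s.
With the tool pointing down it reaches from about 350 to 900 mm from the base axis. Payload 8.1 kg.
Tool frame: the origin (TCP) lies midway between the tips of the shut fingers; the grasp point (between the pads) lies 19 mm behind it (robot.grip_point_offset is the distance from the TCP to the grasp point, in mm); z points along the fingers, y is the line along which they close (so a half turn about z gives the same grasp; the last joint's range is limited). The gripper opens to 85 mm and grips with 20 to 120 N. Pads are 22 mm wide; open, the fingers measure 114 mm over their backs; the gripper's body (76 mm by 85 mm) begins 54 mm behind the grasp point. The pads swing forward as they close: fully open they stand 13 mm farther back than shut.
Start: joints at [66.715, 24.895, 1.432, 90.138, -0.665, 64.973, -4.303], TCP at [186.944, -596.4, 231.323] pointing down, gripper open.
Joint ranges: [-149.89, 149.89], [-25.12, 119.58], [-72.63, 75.52], [4.76, 147.25], [-75.54, 255.54], [6.69, 114.76], [-157.13, 157.13]. Speed limits (degrees/s): [127.2, 127.2, 172.46, 172.46, 180, 180, 180].

## Interface

Orientations are given as [roll, pitch, yaw] about the fixed x, y, z axes, in that order (R = Rz(yaw) Ry(pitch) Rx(roll)).
In Python, from plant import robot, camera, camera_info gives the robot as it stands. The module is installed in compiled form; this text tells all that it offers.
- The arm moves only by the shell command python3 -m handwheel 'ROWS' [OPENING]. ROWS is JSON, a list of rows, each an object of numbers: "tx", "ty", "tz": the shift along the tool's x, y, z in m; "yaw": the turn about the tool's z in rad. In form: [{"tx": .., "ty": .., "tz": .., "yaw": ..}, ...]. A call has 1 to 12 rows; each row shifts and turns the commanded pose from where the row before left it, along the tool's axes as they then stand; what a row does not reach is not made up. A row lasts 1/10 s, in which the tool goes at most 50 mm and 8.59 degrees, less where a joint would pass 70% of its speed; a pose out of reach is approached as far as the arm can. A call is refused whole if a number of a shift passes 0.05 or a number of a turn 0.15, either way. A call with a gripper value outside its range is refused whole. OPENING is the finger opening in m, from 0 to 0.0854, set as the call begins (- or left out, the last holds). The fingers move at their own pace and stop on an object; the grip force is fixed at half the most. Time passes only in rows, so rows that do not move let the fingers close. It gives the time, the measured TCP pose, the force, the opening and the grip force at its end, in the units of the state.
- robot.read_state(): the state, without advancing time (a new reading comes with each control period).
- camera(name): name is "scene" or "top" or "wrist"; returns the picture (480x640x3 uint8, blue, green, red); there is no depth.
- camera_info(name): a dict with "fx", "fy", "cx", "cy" (pixels), "R" (3x3) and "t" (3): a world point X has camera coordinates R X + t. Camera axes: x right, y down, z forward; pixel columns grow to the right and rows downward; lengths in mm; the calibration is good to about 2 mm. A picture is of the moment at which its call begins: read the wrist's pose just before it. camera_info takes no time and is no camera call; for the wrist camera it gives the pose at the moment of the call.
- robot.hand_in(): hands the job in; it is judged then, once.
The state is a dict: "clock": time; "qpos": joint angles; "joint_vel": joint speeds; "joint_torque": joint torques, N m; "ee_pos": TCP position; "tcp_rot": TCP orientation; "force": force on the tool from outside, world axes, zero at the start; "ft_torque": the same for the moment, N m; "opening": finger opening in mm; "finger_force": force on a finger pad.
Only numpy, scipy, OpenCV 4.12 (cv2) and the standard library are available. Lean on these libraries where they do the work, as an engineer would, in place of code of your own. Each camera call takes 0.05 s, during which the arm holds its last target. There are 200 camera calls.

## Working session

There is one attempt and no reset: what is moved stays moved. The work goes in short steps, Python scripts to look and compute and a shell command to move; the robot and the scene stay as the last step left them, time stands still between calls to the robot, and variables do not carry over. Pictures are saved under pics/ and viewed, at most 10 in all, crops included, and the job is handed in when it is done.

```bash
mkdir -p pics
python3 - <<'E'
from plant import robot,camera,camera_info
import cv2
for n in("top","scene"):
    cv2.imwrite(f"pics/{n}0.png",camera(n)); i=camera_info(n); print(n,i)
s=robot.read_state();print(s['clock'],s['ee_pos'],s['tcp_rot'],s['opening'])
E
```

```text
top {'fx': 570.7825462569365, 'fy': 570.7825462569365, 'cx': 331.86119679752767, 'cy': 242.025233872155, 'R': array([[-0.00560194, -0.99958339,  0.02831365],
       [-0.99236722,  0.00206896, -0.12330055],
       [ 0.12319061, -0.02878826, -0.99196538]]), 't': array([ -22.86081255,  571.49045314, 1413.97708951])}
scene {'fx': 518.1106115127905, 'fy': 518.1106115127905, 'cx': 322.75726090353567, 'cy': 231.79292842655855, 'R': array([[-0.64294435,  0.76578095, -0.01421654],
       [ 0.45151182,  0.36396224, -0.81465856],
       [-0.61867572, -0.53019905, -0.57976661]]), 't': array([ 355.31171855, -194.78325122, 1732.11834193])}
0.1 [ 186.76742981 -595.95930948  230.628829  ] [-1.79920394e+02  6.60199079e-03  1.73999182e+01] 85.69642181632618
```

View pics/top0.png

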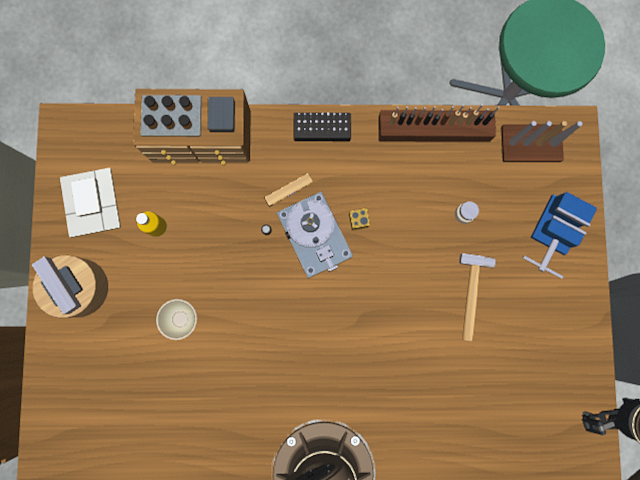

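View pics/scene0.png

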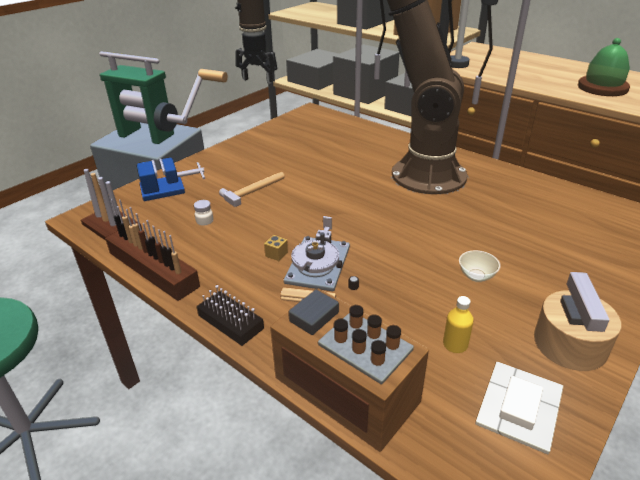

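The top view shows the fixture plate centre near (311,222) and the guide/tab near (327,262), on the robot's side. The loupe is at (266,229), the dapping block at (359,218) and the clamp at (288,189). I'll zoom in next.

Run:
```python
import cv2,numpy as np
a=cv2.imread("pics/top0.png")[180:285,260:380];b=cv2.imread("pics/scene0.png")[205:305,265:365]
a=cv2.resize(a,None,fx=3.4,fy=3.4*1,interpolation=2) ;b=cv2.resize(b,None,fx=3.57,fy=3.57,interpolation=2)
h=357;a=a[:h];b=b[:h]
cv2.imwrite("pics/crop0.png",np.hstack([a,b]));print(a.shape,b.shape)
```

```text
(357, 408, 3) (357, 357, 3)
```

View pics/crop0.png

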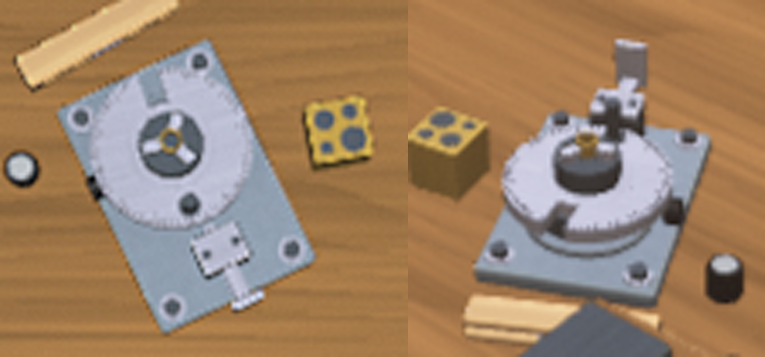

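Crop: plate centre is at about (311,223), with the slot at its far side (305,205). The dark stud top is at (316,240), the guide at (325,253.5) and the tab at (332,268). I'll cast these as rays onto planes.

```bash
cat > h.py <<'E'
import numpy as np
from plant import robot,camera,camera_info
def ray(n,u,v,z,i=None):
    i=i or camera_info(n);R=np.array(i['R']);t=np.array(i['t']);c=-R.T@t
    d=R.T@np.array([(u-i['cx'])/i['fx'],(v-i['cy'])/i['fy'],1]);return (c+d*(z-c[2])/d[2])
def proj(n,X,i=None):
    i=i or camera_info(n);p=np.array(i['R'])@np.array(X)+i['t'];return p[:2]/p[2]*[i['fx'],i['fy']]+[i['cx'],i['cy']]
E
python3 - <<'E'
from h import *
import cv2
def c(x,y):return 260+x/3.4-.35,180+y/3.4-.35
P={}
for n,x,y,z in[("rimfit",172,147,54),("chuck",171,143,85),("stud",190,204,88),("slot",153,87,54),("guide",221,250,60),("tab",247,299,83),("s1",200,61,18),("s2",81,118,18),("s3",291,248,18),("s4",172,307,18),("loupe",22,167,26),("dapctr",338,130,45)]:
    P[n]=ray("top",*c(x,y),z)[:2];print(n,P[n].round(1))
f=(P['guide']+P['tab'])/2-P['rimfit'];print(np.degrees(np.arctan2(*f[::-1])),np.linalg.norm(P['guide']-P['rimfit']),np.linalg.norm(P['stud']-P['rimfit']),np.linalg.norm(P['tab']-P['rimfit']))
ex=(P['s1']+P['s2']-P['s3']-P['s4'])/2;print("ex",np.degrees(np.arctan2(*ex[::-1])),np.linalg.norm(ex),(P['s1']+P['s2']+P['s3']+P['s4'])/4)
for a,b in(("rimfit","stud"),("slot","rimfit")):
    d=P[b]-P[a];print(a,b,np.degrees(np.arctan2(*d[::-1])))
# scene check
def c2(x,y):return 265+(x-408)/3.57-.35,205+y/3.57-.35
for n,x,y,z in[("rim",587,183,54),("slot",566,216,54),("stud",614,104,88),("tabtop",630,42,83)]:print(n,ray("scene",*c2(x,y),z)[:2].round(1))
E
```

```text
rimfit [617.8  29.6]
chuck [615.8  30. ]
stud [570.8  16.4]
slot [662.8  43.7]
guide [540.4  -6.2]
tab [502.6 -24.4]
s1 [689.8   8.5]
s2 [645.8  98.9]
s3 [546.2 -59.8]
s4 [501.9  30. ]
loupe [607.1 142.6]
dapctr [631.9 -94.3]
-154.976069810414 85.22322840551156 48.733848593723195 127.19418618149132
ex 25.503611450260923 159.29688620321434 [595.9313668   19.43182903]
rimfit stud -164.26584523854734
slot rimfit -162.6884022776244
rim [629.7  39.8]
slot [666.3  52.5]
stud [581.5  24.5]
tabtop [507.9 -21.8]
```

```bash
python3 -m handwheel '[{"tx":0.0275,"ty":-0.0217},{"tx":0.0275,"ty":-0.0217},{"tx":0.0275,"ty":-0.0217},{"tx":0.0275,"ty":-0.0217},{"tx":0.0275,"ty":-0.0217},{"tx":0.0275,"ty":-0.0217},{"tx":0.0275,"ty":-0.0217},{"tx":0.0275,"ty":-0.0217},{"tx":0.0275,"ty":-0.0217},{"tx":0.0275,"ty":-0.0217}]' 0
python3 -c "
from plant import robot
print(robot.read_state()['qpos'])"
```

```text
[66.71705693 24.92987294  1.4300728  90.18440695 -0.66495158 64.97390441
 -4.30401104]validation failed for argument at $[0]...
```

```bash
python3 -m handwheel '[{"tx":0.0275,"ty":-0.0217,"tz":0,"yaw":0},{"tx":0.0275,"ty":-0.0217,"tz":0,"yaw":0},{"tx":0.0275,"ty":-0.0217,"tz":0,"yaw":0},{"tx":0.0275,"ty":-0.0217,"tz":0,"yaw":0},{"tx":0.0275,"ty":-0.0217,"tz":0,"yaw":0},{"tx":0.0275,"ty":-0.0217,"tz":0,"yaw":0},{"tx":0.0275,"ty":-0.0217,"tz":0,"yaw":0},{"tx":0.0275,"ty":-0.0217,"tz":0,"yaw":0},{"tx":0.0275,"ty":-0.0217,"tz":0,"yaw":0},{"tx":0.0275,"ty":-0.0217,"tz":0,"yaw":0}]' 0
python3 -c "
from plant import robot
print(robot.read_state()['qpos'])"
```

```text
clock: 1.1
ee_pos: [384.9, -305.7, 231.1]
tcp_rot: [-180.0, 0.0, 17.4]
force: [0.6, -0.1, -0.7]
opening: 0.1
finger_force: 0.0
[ 38.76249206  13.01978065  -7.87915682 107.74259917   2.06229578
  59.39642642 -42.56580938]
```

```bash
python3 -m handwheel '[{"tx":0.0275,"ty":-0.0217,"tz":0,"yaw":0},{"tx":0.0275,"ty":-0.0217,"tz":0,"yaw":0},{"tx":0.0275,"ty":-0.0217,"tz":0,"yaw":0},{"tx":0.0275,"ty":-0.0217,"tz":0,"yaw":0},{"tx":0.0275,"ty":-0.0217,"tz":0,"yaw":0},{"tx":0.0275,"ty":-0.0217,"tz":0,"yaw":0},{"tx":0.0275,"ty":-0.0217,"tz":0,"yaw":0},{"tx":0.0275,"ty":-0.0217,"tz":0,"yaw":0},{"tx":0.0275,"ty":-0.0217,"tz":0,"yaw":0},{"tx":0.0275,"ty":-0.0217,"tz":0,"yaw":0}]' 0
python3 -m handwheel '[{"tx":0,"ty":0,"tz":0,"yaw":-0.149},{"tx":0,"ty":0,"tz":0,"yaw":-0.149},{"tx":0,"ty":0,"tz":0,"yaw":-0.149},{"tx":0,"ty":0,"tz":0,"yaw":-0.149},{"tx":0,"ty":0,"tz":0,"yaw":-0.149},{"tx":0,"ty":0,"tz":0,"yaw":-0.149},{"tx":0,"ty":0,"tz":0,"yaw":-0.149},{"tx":0,"ty":0,"tz":0,"yaw":-0.149},{"tx":0,"ty":0,"tz":0,"yaw":-0.149},{"tx":0,"ty":0,"tz":0,"yaw":-0.149},{"tx":0,"ty":0,"tz":0,"yaw":-0.149},{"tx":0,"ty":0,"tz":0,"yaw":-0.149}]'
python3 -m handwheel '[{"tx":0,"ty":0,"tz":0,"yaw":-0.149},{"tx":0,"ty":0,"tz":0,"yaw":-0.149},{"tx":0,"ty":0,"tz":0,"yaw":-0.149},{"tx":0,"ty":0,"tz":0,"yaw":-0.149},{"tx":0,"ty":0,"tz":0,"yaw":-0.149},{"tx":0,"ty":0,"tz":0,"yaw":-0.149},{"tx":0,"ty":0,"tz":0,"yaw":-0.149},{"tx":0,"ty":0,"tz":0,"yaw":-0.149},{"tx":0,"ty":0,"tz":0,"yaw":-0.149},{"tx":0,"ty":0,"tz":0,"yaw":0}]'
python3 - <<'E'
from h import *
import cv2
print(robot.read_state()['qpos'].round(1))
i=camera_info("wrist");cv2.imwrite("pics/w1.png",camera("wrist"));np.savez("w1.npz",**i)
E
```

```text
clock: 2.1
ee_pos: [582.4, -16.6, 231.0]
tcp_rot: [-180.0, 0.0, 17.4]
force: [0.6, 0.8, -0.7]
opening: 0.1
finger_force: 0.0
clock: 3.3
ee_pos: [581.7, -17.9, 230.9]
tcp_rot: [-180.0, -0.0, 120.2]
force: [0.5, 0.1, 0.1]
opening: -0.0
finger_force: 0.0
clock: 4.3
ee_pos: [581.7, -18.1, 230.7]
tcp_rot: [180.0, -0.1, -163.2]
force: [0.0, 0.0, -0.5]
opening: -0.0
finger_force: 0.0
[ 34.2  31.8 -56.9  93.1  27.8  70.6  78.5]
```

View pics/w1.png

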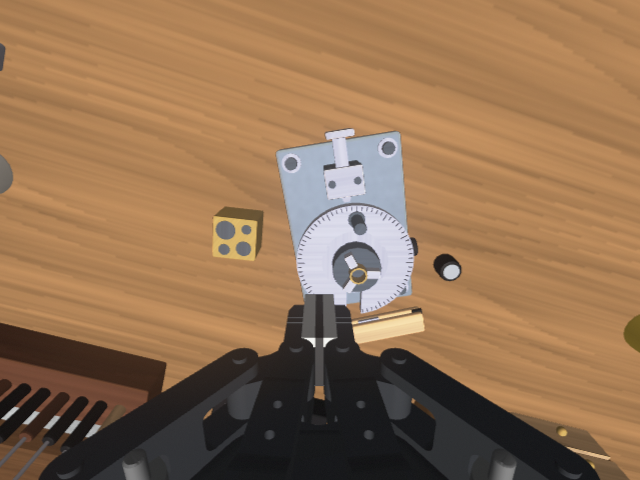

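The wrist view shows the plate's rim circle centred near (355,262), radius about 58. The stud top is at (357,215), the guide screws at (332,184) and (358,181), and the tab top at (340,133). The shut fingertips are at (319,294). I'll measure from these.

Run:
```python
from h import *
i=dict(np.load("w1.npz"))
P={}
for n,u,v,z in[("rl",297,260,54),("rr",414,260,54),("rt",356,204,54),("stud",357,215,88),("studbase",361,230,56),("g1",332,184,61.5),("g2",358,181,61.5),("tab",340,132.5,83),("s3",291,163,18),("s4",388,148,18),("clampend",424,325,21)]:
    P[n]=ray("wrist",u,v,z,i)[:2];print(n,P[n].round(1))
a,b,c=[complex(*P[k]) for k in("rl","rr","rt")]
w=(c-a)/(b-a);cc=(b-a)*(w-abs(w)**2)/(2j*w.imag)+a   # circumcentre
cc=np.array([cc.real,cc.imag]);print("C",cc,"r",np.linalg.norm(P['rt']-cc))
g=(P['g1']+P['g2'])/2
ang=lambda d:np.degrees(np.arctan2(*d[::-1]))
for n,p in(("guide",g),("tab",P['tab']),("stud",P['stud']),("studbase",P['studbase'])):
    d=p-cc;print(n,ang(d),np.linalg.norm(d))
C=np.array([617.5,30])
for k in[(617.5,30,54),(582,-18,231)]:print(proj("wrist",k,i))
```

```text
rl [632.  -25.6]
rr [597.4  88.8]
rt [559.4  13.2]
stud [562.1  11.4]
studbase [582.2  26.1]
g1 [546.6 -15.4]
g2 [537.    6.7]
tab [501.3 -23.6]
s3 [544.5 -58.7]
s4 [501.6  31.8]
clampend [682.8 146. ]
C [616.10306152  32.05770824] r 59.786198997622186
guide -153.91484232616486 82.74585219807601
tab -154.11517203519875 127.58242271267584
stud -159.03003482446675 57.810371760155455
studbase -169.94403863223627 34.38178545056345
[353.10474149 262.01197313]
[317.59254086 311.29911467]
```

Run:
```python
from h import *
i=dict(np.load("w1.npz"));C=np.array([617,30.5])
R=np.array(i['R']);print("cam",-R.T@i['t'])
for u,v,z in[(361,230,88),(357,217,56),(362,227,85)]:
    p=ray("wrist",u,v,z,i)[:2];d=p-C;print(p,np.degrees(np.arctan2(*d[::-1])),np.linalg.norm(d))
```

```text
cam [500.92092658 -41.87275191 372.96802017]
[574.03881135  19.19662396] -165.2591811233133 44.42330514455501
[570.88826178  17.99708453] -164.82935633980298 47.776723379659316
[571.90656425  19.77448651] -166.62075241670678 46.35142487234968
```

```bash
python3 -m handwheel '[{"tx":0,"ty":0,"tz":0.016,"yaw":0},{"tx":0,"ty":0,"tz":0.016,"yaw":0},{"tx":0,"ty":0,"tz":0.016,"yaw":0},{"tx":0,"ty":0,"tz":0.016,"yaw":0},{"tx":0,"ty":0,"tz":0.016,"yaw":0},{"tx":0,"ty":0,"tz":0.016,"yaw":0},{"tx":0,"ty":0,"tz":0.016,"yaw":0},{"tx":0,"ty":0,"tz":0.016,"yaw":0},{"tx":0,"ty":0,"tz":0.016,"yaw":0},{"tx":0,"ty":0,"tz":0.01,"yaw":0},{"tx":0,"ty":0,"tz":0.01,"yaw":0},{"tx":0,"ty":0,"tz":0,"yaw":0}]'
python3 -m handwheel '[{"tx":0,"ty":0.003,"tz":0,"yaw":0},{"tx":0,"ty":0.003,"tz":0,"yaw":0},{"tx":0,"ty":0.003,"tz":0,"yaw":0},{"tx":0,"ty":0.002,"tz":0,"yaw":0},{"tx":0,"ty":0.002,"tz":0,"yaw":0},{"tx":0,"ty":0,"tz":0,"yaw":0}]'
python3 - <<'E'
from h import *
import cv2
cv2.imwrite("pics/w2.png",camera("wrist"))
E
```

```text
clock: 5.55
ee_pos: [581.4, -17.9, 66.0]
tcp_rot: [180.0, -0.1, -163.3]
force: [0.3, 0.2, 0.4]
opening: 0.2
finger_force: 0.0
clock: 6.15
ee_pos: [578.2, -4.9, 67.5]
tcp_rot: [-180.0, 0.0, -163.3]
force: [0.2, -0.5, -0.4]
opening: -0.3
finger_force: 0.0
```

View pics/w2.png

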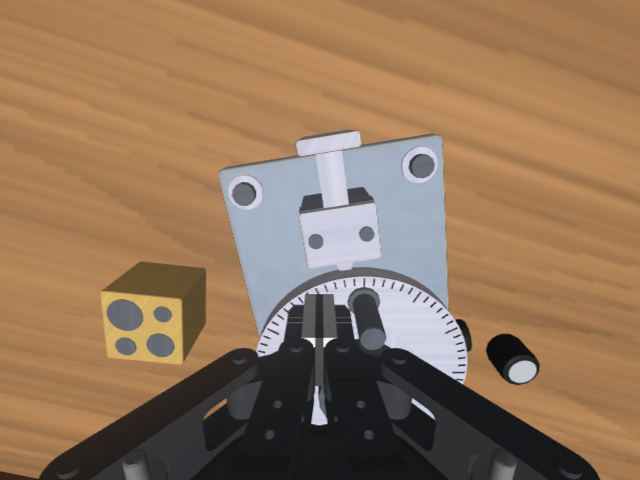

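The tips are on the plate side at (320,310) and the stud is to the right at (365,320). There is a clear gap, nothing is touching and the height is right. I'll swing CW about the spindle.

```bash
cat >> h.py <<'E'
def rep(C=(617,30.5)):
    s=robot.read_state();d=s['ee_pos'][:2]-np.array(C);y=np.radians(s['tcp_rot'][2])
    print("clock",s['clock'],"z",s['ee_pos'][2].round(1),"yaw",s['tcp_rot'][2].round(1),"p",round(d@[np.cos(y),np.sin(y)],1),round(d@[np.sin(y),-np.cos(y)],1),"F",s['force'].round(1),"q",s['qpos'].round(0))
E
python3 -m handwheel '[{"tx":0.002,"ty":0.0048,"tz":0,"yaw":0.1},{"tx":0.002,"ty":0.0048,"tz":0,"yaw":0.1},{"tx":0.002,"ty":0.0048,"tz":0,"yaw":0.1},{"tx":0.002,"ty":0.0048,"tz":0,"yaw":0.1},{"tx":0.002,"ty":0.0048,"tz":0,"yaw":0.1},{"tx":0.002,"ty":0.0048,"tz":0,"yaw":0.1}]'
python3 -c "from h import *;rep()"
```

```text
clock: 6.8
ee_pos: [564.4, 21.4, 67.0]
tcp_rot: [-179.9, -0.1, 162.0]
force: [-3.4, -3.1, 1.1]
opening: 0.0
finger_force: 1.8
clock 6.8 z 67.0 yaw 162.0 p 47.2 -24.9 F [-3.4 -3.1  1.1] q [ 21.  37. -42. 106.  32.  49.  36.]
```

```bash
python3 -m handwheel '[{"tx":0.002,"ty":0.005,"tz":0,"yaw":0.1},{"tx":0.002,"ty":0.005,"tz":0,"yaw":0.1},{"tx":0.002,"ty":0.005,"tz":0,"yaw":0.1},{"tx":0.002,"ty":0.005,"tz":0,"yaw":0.1},{"tx":0.002,"ty":0.005,"tz":0,"yaw":0.1},{"tx":0.002,"ty":0.005,"tz":0,"yaw":0.1},{"tx":0.002,"ty":0.005,"tz":0,"yaw":0.1},{"tx":0.002,"ty":0.005,"tz":0,"yaw":0.1},{"tx":0.002,"ty":0.005,"tz":0,"yaw":0.1},{"tx":0.002,"ty":0.005,"tz":0,"yaw":0.1}]'
python3 -c "from h import *;rep()"
```

```text
clock: 7.8
ee_pos: [582.9, 71.1, 66.9]
tcp_rot: [-179.8, -0.0, 104.8]
force: [-4.0, 1.2, 1.0]
opening: 0.2
finger_force: 1.8
clock 7.8 z 66.9 yaw 104.8 p 47.9 -22.6 F [-4.   1.2  1. ] q [  6.  35. -27. 103.  21.  47. -16.]
```

```bash
python3 -m handwheel '[{"tx":0.002,"ty":0.0048,"tz":0,"yaw":0.1},{"tx":0.002,"ty":0.0048,"tz":0,"yaw":0.1},{"tx":0.002,"ty":0.0048,"tz":0,"yaw":0.1},{"tx":0.002,"ty":0.0048,"tz":0,"yaw":0.1},{"tx":0.002,"ty":0.0048,"tz":0,"yaw":0.1},{"tx":0.002,"ty":0.0048,"tz":0,"yaw":0.1},{"tx":0.002,"ty":0.0048,"tz":0,"yaw":0.1},{"tx":0.002,"ty":0.0048,"tz":0,"yaw":0.1},{"tx":0.002,"ty":0.0048,"tz":0,"yaw":0.1},{"tx":0,"ty":0,"tz":0,"yaw":0}]'
python3 - <<'E'
from h import *
import cv2
rep()
w=camera("wrist");t=camera("top")[180:285,260:380]
i=camera_info("wrist");np.savez("w3.npz",**i);cv2.imwrite("pics/w3.png",w)
print(proj("wrist",(617,30.5,54),i),proj("wrist",(617-60*.903,30.5-60*.429,54),i))
cv2.imwrite("pics/t3.png",cv2.resize(t,None,fx=4,fy=4,interpolation=2))
E
```

```text
clock: 8.8
ee_pos: [628.0, 82.7, 67.0]
tcp_rot: [-180.0, 0.0, 53.4]
force: [-1.5, 2.1, -0.7]
opening: 0.2
finger_force: 0.7
clock 8.8 z 67.0 yaw 53.4 p 48.5 -22.3 F [-1.5  2.1 -0.7] q [ -4.  36. -13.  98.  10.  48. -58.]
[358.31922531 374.34124294] [309.08248524 444.05462237]
```

View pics/w3.png

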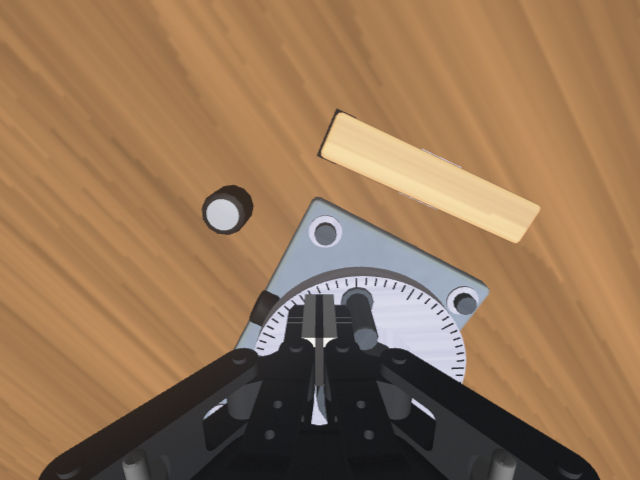

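View pics/t3.png

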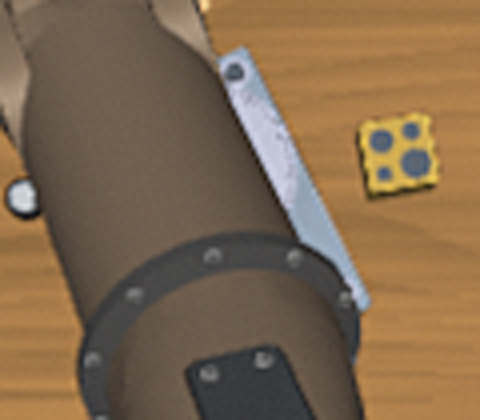

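The wrist view shows the stud touching the right finger: base at (358,300), top at (366,338). The plate is following and the clamp and loupe haven't moved. I'll work out the stud angle.

Run:
```python
from h import *
i=dict(np.load("w3.npz"));C=np.array([617,30.5])
for u,v,z in[(366,339,88),(357.5,300,55)]:
    p=ray("wrist",u,v,z,i)[:2];d=p-C;print(p,np.degrees(np.arctan2(*d[::-1])),np.linalg.norm(d))
# base long-edge: rays at z 16 corners/screws
P=[ray("wrist",u,v,18,i)[:2] for u,v in((325,232),(465,302))];d=P[0]-P[1];print(P,np.linalg.norm(d),np.degrees(np.arctan2(*d[::-1]))-90)
# rim fit via points
pts=[ray("wrist",u,v,54,i)[:2] for u,v in((360,274),(466,350),(257,345),(300,296),(430,300))]
A=np.array([[2*p[0],2*p[1],1] for p in pts]);b=[p@p for p in pts];s=np.linalg.lstsq(A,b,rcond=None)[0];print(s[:2],(s[2]+s[:2]@s[:2])**.5)
```

```text
[643.3564911   70.26186257] 56.46125147987195 47.70398660278816
[643.52114488  70.55500526] 56.49073539718932 48.03930236528672
[array([645.283541  , 100.44726487]), array([689.95563729,   9.09325999])] 101.69144700746091 26.05862708251763
[618.0859392   31.10740035] 59.48850274236251
```

```bash
python3 -m handwheel '[{"tx":0.002,"ty":0.0048,"tz":0,"yaw":0.1},{"tx":0.002,"ty":0.0048,"tz":0,"yaw":0.1},{"tx":0.002,"ty":0.0048,"tz":0,"yaw":0.1},{"tx":0.002,"ty":0.0048,"tz":0,"yaw":0.1},{"tx":0.002,"ty":0.0048,"tz":0,"yaw":0.1},{"tx":0,"ty":0,"tz":0,"yaw":0},{"tx":0,"ty":0,"tz":0,"yaw":0}]'
python3 - <<'E'
from h import *
import cv2
rep()
i=camera_info("wrist");w=camera("wrist");np.savez("w4.npz",**i);cv2.imwrite("pics/w4.png",cv2.resize(w[180:420,220:540],None,fx=2.5,fy=2.5))
E
```

```text
clock: 9.6
ee_pos: [651.3, 70.8, 67.3]
tcp_rot: [180.0, 0.0, 25.0]
force: [-0.0, 1.3, -1.1]
opening: -0.2
finger_force: 0.2
clock 9.6 z 67.3 yaw 25.0 p 48.1 -22.0 F [-0.   1.3 -1.1] q [ -8.  37.  -5.  95.   4.  49. -79.]
```

View pics/w4.png

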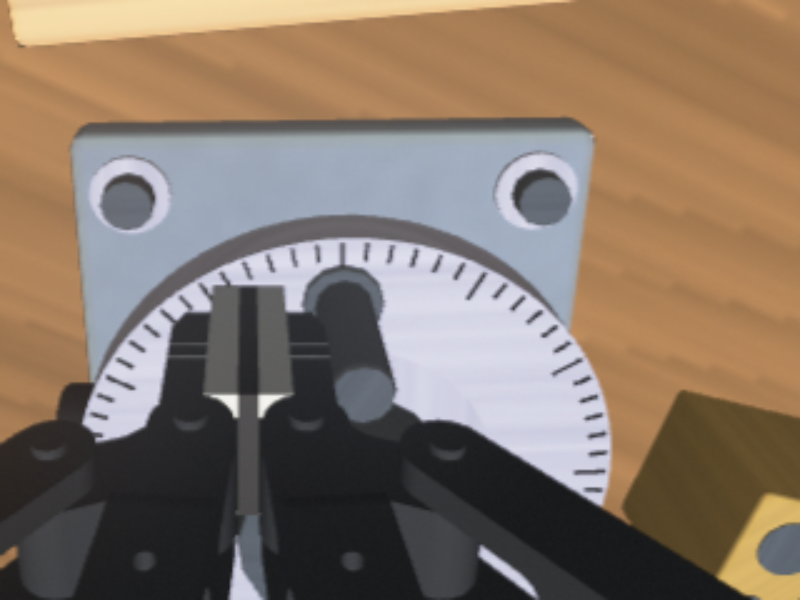

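The stud base is at crop (343,297) and its top at (364,393). Its long tick is at (342,253), and the base screws are at (128,200) and (541,196). So the plate is nearly aligned. I'll compute the angle against the base's own frame.

Run:
```python
from h import *
i=dict(np.load("w4.npz"))
r=lambda x,y,z:ray("wrist",220+(x+.5)/2.5-.5,180+(y+.5)/2.5-.5,z,i)[:2]
ang=lambda d:np.degrees(np.arctan2(*d[::-1]))
a,b=r(128,202,19),r(541,198,19);e=(a-b)/np.linalg.norm(a-b);fx=np.array([e[1],-e[0]])
print(a,b,np.linalg.norm(a-b),"fixture yaw",ang(fx),"edge",ang(r(90,126,16)-r(575,121,16))-90)
C=(a+b)/2-fx*55.5
c1=r(128,196,16);c2=r(537,192,16);print("C from screws",C)
pts=[r(x,y,54) for x,y in((342,238),(610,440),(88,420),(190,290),(500,285),(583,370))]
A=np.array([[2*p[0],2*p[1],1] for p in pts]);bb=[p@p for p in pts];s=np.linalg.lstsq(A,bb,rcond=None)[0];print("rim",s[:2],(s[2]+s[:2]@s[:2])**.5)
for CC in(s[:2],C,np.array([617.3,30.5])):
  for n,p in(("tick",r(342,246,54)),("base",r(343,299,54)),("top",r(364,393,88))):print(n,p.round(1),ang(p-CC).round(1),np.linalg.norm(p-CC).round(1))
```

```text
[644.72485856 100.54007066] [688.3225611    9.61697853] 100.83535267844226 fixture yaw 25.617758805665055 edge 25.642670300368437
C from screws [616.47943985  31.08225318]
rim [617.63737046  31.90431169] 59.02268934665742
tick [669.5  58.7] 27.3 58.4
base [658.8  53. ] 27.1 46.2
top [659.5  53.5] 27.2 47.1
tick [669.5  58.7] 27.5 59.8
base [658.8  53. ] 27.4 47.6
top [659.5  53.5] 27.5 48.5
tick [669.5  58.7] 28.4 59.3
base [658.8  53. ] 28.5 47.2
top [659.5  53.5] 28.6 48.0
```

```bash
python3 -m handwheel '[{"tx":0,"ty":0.0009,"tz":0,"yaw":0},{"tx":0,"ty":0.0009,"tz":0,"yaw":0},{"tx":0,"ty":0,"tz":0,"yaw":0},{"tx":0,"ty":0,"tz":0,"yaw":0},{"tx":0,"ty":-0.005,"tz":0,"yaw":0},{"tx":0,"ty":-0.005,"tz":0,"yaw":0},{"tx":0,"ty":0,"tz":-0.02,"yaw":0},{"tx":0,"ty":0,"tz":-0.03,"yaw":0},{"tx":0,"ty":0,"tz":-0.03,"yaw":0},{"tx":0,"ty":0,"tz":-0.03,"yaw":0},{"tx":0,"ty":0,"tz":-0.02,"yaw":0}]'
python3 -m handwheel '[{"tx":-0.025,"ty":0.003,"tz":0,"yaw":0},{"tx":-0.025,"ty":0.003,"tz":0,"yaw":0},{"tx":-0.025,"ty":0.003,"tz":0,"yaw":0},{"tx":-0.025,"ty":0.003,"tz":0,"yaw":0},{"tx":-0.025,"ty":0.003,"tz":0,"yaw":0},{"tx":-0.025,"ty":0.003,"tz":0,"yaw":0},{"tx":-0.025,"ty":0.003,"tz":0,"yaw":0},{"tx":-0.025,"ty":0.003,"tz":0,"yaw":0},{"tx":-0.018,"ty":0.003,"tz":0,"yaw":0},{"tx":0,"ty":0.003,"tz":0,"yaw":0},{"tx":0,"ty":0.002,"tz":0,"yaw":0},{"tx":0,"ty":0,"tz":0,"yaw":0}]'
python3 - <<'E'
from h import *
import cv2
rep((617.2,31.2))
i=camera_info("wrist");w=camera("wrist");np.savez("w5.npz",**i);cv2.imwrite("pics/w5.png",w)
E
```

```text
clock: 10.75
ee_pos: [648.5, 78.6, 199.8]
tcp_rot: [179.9, -0.1, 24.8]
force: [-0.6, -0.3, 0.5]
opening: 0.0
finger_force: 0.0
clock: 11.95
ee_pos: [464.6, -41.7, 197.5]
tcp_rot: [180.0, -0.1, 24.8]
force: [0.4, -0.2, 0.2]
opening: -0.3
finger_force: 0.0
clock 11.95 z 197.5 yaw 24.8 p -169.2 2.1 F [ 0.4 -0.2  0.2] q [  3.  13.  -5. 114.   1.  54. -68.]
```

View pics/w5.png

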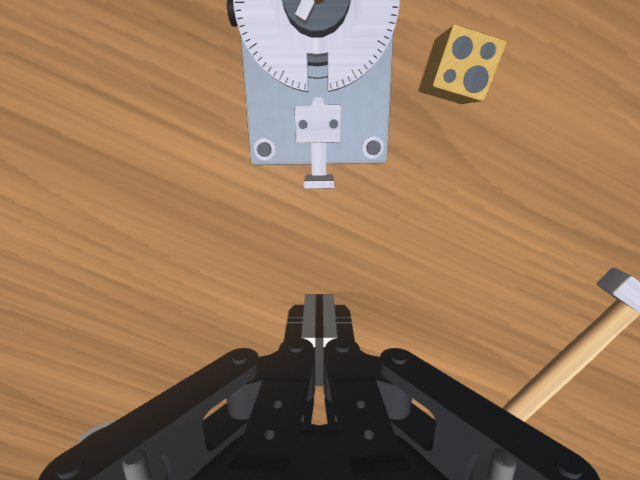

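The slot mouth is at (307–328, 91), middle 317.5. The bar nose is at (317.5,99) and the bar line runs to the tab at (319,180), so they line up to within 1 mm. Now I'll locate the tab relative to the tool.

Run:
```python
from h import *
i=dict(np.load("w5.npz"));s=robot.read_state();y=np.radians(s['tcp_rot'][2]);M=np.array([[np.cos(y),np.sin(y)],[np.sin(y),-np.cos(y)]])
for n,u,v,z in(("tabtop back edge",319.5,181,83),("tabtop front",319,175,83),("tab bottom?",319.5,188,83),("nose",317.5,98,53),("slotmouth",317.7,91,54),("guide",318.5,124,61)):
    p=ray("wrist",u,v,z,i)[:2];print(n,p.round(1),(M@(p-s['ee_pos'][:2])).round(1))
```

```text
tabtop back edge [505.1 -23. ] [44.8  0.3]
tabtop front [509.1 -20.8] [49.3 -0. ]
tab bottom? [500.3 -25.3] [39.4  0.3]
nose [559.2   3.6] [105.   -1.2]
slotmouth [563.7   5.6] [109.9  -1. ]
guide [542.   -5.2] [85.7 -0.4]
```

```bash
python3 -m handwheel '[{"tx":0,"ty":0,"tz":0.018,"yaw":-0.014},{"tx":0,"ty":0,"tz":0.018,"yaw":0},{"tx":0,"ty":0,"tz":0.018,"yaw":0},{"tx":0,"ty":0,"tz":0.018,"yaw":0},{"tx":0,"ty":0,"tz":0.018,"yaw":0},{"tx":0,"ty":0,"tz":0.018,"yaw":0},{"tx":0,"ty":0,"tz":0.015,"yaw":0},{"tx":0,"ty":0,"tz":0.01,"yaw":0},{"tx":0.007,"ty":0,"tz":0,"yaw":0},{"tx":0.007,"ty":0,"tz":0,"yaw":0},{"tx":0.004,"ty":0,"tz":0,"yaw":0},{"tx":0,"ty":0,"tz":0,"yaw":0}]'
python3 -m handwheel '[{"tx":0.002,"ty":0,"tz":0,"yaw":0},{"tx":0.002,"ty":0,"tz":0,"yaw":0},{"tx":0.002,"ty":0,"tz":0,"yaw":0},{"tx":0.002,"ty":0,"tz":0,"yaw":0},{"tx":0.002,"ty":0,"tz":0,"yaw":0},{"tx":0.002,"ty":0,"tz":0,"yaw":0}]'
python3 -c "from h import *;rep((617.2,31.2))"
```

```text
clock: 13.2
ee_pos: [481.1, -33.7, 65.0]
tcp_rot: [180.0, -0.1, 25.6]
force: [0.2, -0.1, 0.3]
opening: -0.0
finger_force: 0.0
clock: 13.8
ee_pos: [490.3, -29.1, 64.3]
tcp_rot: [-180.0, 0.0, 25.6]
force: [-2.2, -0.4, 1.4]
opening: 0.2
finger_force: 1.0
clock 13.8 z 64.3 yaw 25.6 p -140.5 -0.4 F [-2.2 -0.4  1.4] q [  1.  25.  -5. 119.   3.  36. -71.]
```

```bash
python3 -m handwheel '[{"tx":0.002,"ty":0,"tz":0,"yaw":0},{"tx":0.002,"ty":0,"tz":0,"yaw":0},{"tx":0.002,"ty":0,"tz":0,"yaw":0},{"tx":0.002,"ty":0,"tz":0,"yaw":0},{"tx":0.002,"ty":0,"tz":0,"yaw":0},{"tx":0.002,"ty":0,"tz":0,"yaw":0},{"tx":0.002,"ty":0,"tz":0,"yaw":0},{"tx":0.002,"ty":0,"tz":0,"yaw":0},{"tx":0.002,"ty":0,"tz":0,"yaw":0},{"tx":0.002,"ty":0,"tz":0,"yaw":0},{"tx":0,"ty":0,"tz":0,"yaw":0}]'
python3 -c "from h import *;rep((617.2,31.2))"
```

```text
clock: 14.9
ee_pos: [509.0, -20.2, 64.3]
tcp_rot: [180.0, -0.0, 25.6]
force: [-1.1, 0.3, -0.7]
opening: -0.1
finger_force: 0.4
clock 14.9 z 64.3 yaw 25.6 p -119.8 -0.4 F [-1.1  0.3 -0.7] q [ -0.  27.  -5. 116.   3.  37. -71.]
```

Nothing resists yet, so the nose has entered the slot. I'll continue in 1 mm steps until the force rises.

```bash
python3 -m handwheel '[{"tx":0.001,"ty":0,"tz":0,"yaw":0},{"tx":0.001,"ty":0,"tz":0,"yaw":0},{"tx":0.001,"ty":0,"tz":0,"yaw":0},{"tx":0.001,"ty":0,"tz":0,"yaw":0},{"tx":0.001,"ty":0,"tz":0,"yaw":0}]'
python3 -m handwheel '[{"tx":0.001,"ty":0,"tz":0,"yaw":0}]'
python3 -c "from h import *;rep((617.2,31.2))"
```

```text
clock: 15.4
ee_pos: [513.1, -18.2, 64.3]
tcp_rot: [180.0, 0.0, 25.6]
force: [-1.9, -0.2, 0.0]
opening: 0.1
finger_force: 1.0
clock: 15.5
ee_pos: [513.8, -17.9, 64.3]
tcp_rot: [-180.0, 0.0, 25.6]
force: [-5.3, -2.8, 4.5]
opening: -0.0
finger_force: 2.9
clock 15.5 z 64.3 yaw 25.6 p -114.5 -0.4 F [-5.3 -2.8  4.5] q [ -1.  27.  -5. 115.   3.  38. -72.]
```

```bash
python3 -m handwheel '[{"tx":0.001,"ty":0,"tz":0,"yaw":0},{"tx":0,"ty":0,"tz":0,"yaw":0},{"tx":0,"ty":0,"tz":0,"yaw":0}]'
python3 -c "from h import *;rep((617.2,31.2))"
```

```text
clock: 15.8
ee_pos: [513.7, -17.9, 64.2]
tcp_rot: [-180.0, 0.1, 25.6]
force: [-6.4, -2.4, 4.9]
opening: 0.5
finger_force: 3.1
clock 15.8 z 64.2 yaw 25.6 p -114.5 -0.4 F [-6.4 -2.4  4.9] q [ -1.  27.  -4. 115.   3.  38. -72.]
```

It has stalled at the expected home position: face at 104 mm plus about 10.5 mm of half pad. I'll back off, lift and check.

```bash
python3 -m handwheel '[{"tx":-0.003,"ty":0,"tz":0,"yaw":0},{"tx":-0.01,"ty":0,"tz":0,"yaw":0},{"tx":-0.015,"ty":0,"tz":0,"yaw":0},{"tx":-0.02,"ty":0,"tz":0,"yaw":0},{"tx":-0.01,"ty":0,"tz":-0.02,"yaw":0},{"tx":0,"ty":0,"tz":-0.03,"yaw":0},{"tx":0,"ty":0,"tz":-0.03,"yaw":0},{"tx":0,"ty":0,"tz":-0.03,"yaw":0},{"tx":0,"ty":0,"tz":-0.02,"yaw":0},{"tx":0,"ty":0,"tz":0,"yaw":0},{"tx":0,"ty":0,"tz":0,"yaw":0}]'
python3 - <<'E'
from h import *
import cv2
rep((617.2,31.2))
w=camera("wrist");cv2.imwrite("pics/w6.png",cv2.resize(w[0:240,180:500],None,fx=2.5,fy=2.5))
E
```

```text
clock: 16.9
ee_pos: [462.5, -42.6, 194.4]
tcp_rot: [180.0, -0.1, 25.6]
force: [0.0, 0.1, -0.0]
opening: 0.0
finger_force: 0.0
clock 16.9 z 194.4 yaw 25.6 p -171.4 -0.3 F [ 0.   0.1 -0. ] q [  3.  13.  -5. 114.   1.  53. -67.]
```

View pics/w6.png

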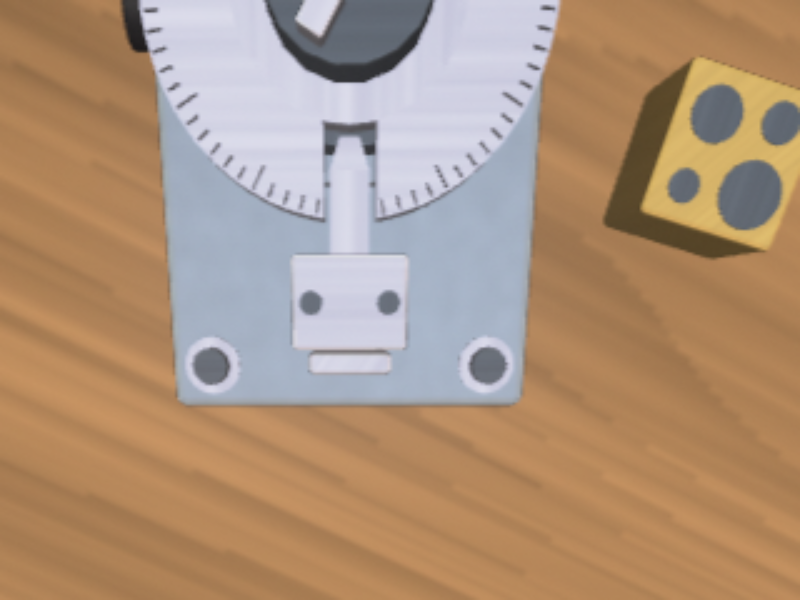

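The bar is centred in the slot: nose at (348,140), tab against the guide at (350,360). The block hasn't moved and the arm is clear, so I'm handing in.

```bash
python3 -c "from plant import robot;print(robot.hand_in())"
```

```text
the job is handed in; nothing more can be done
None
```

The job is handed in: the last wrist picture shows the index plate turned to the lock bar and the bar home in the slot with its tab against the guide block; the arm is clear and no bystander was seen to move, but the hand-in returned no verdict.

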